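Shift the vial roller into third gear

ROBOT

A 7-joint arm with a two-finger parallel gripper is mounted at the origin on the work surface. World frame = base frame: x ahead of the robot, y to its left, z up, the work surface at z = 0. Lengths are in m, angles in degrees, forces in N, time in s.
With the tool pointing down it reaches from about 0.425 to 1.025 m from the base axis. Payload 9.4 kg.
Tool frame: the origin (TCP) lies midway between the tips of the shut fingers; the grasp point (between the pads) lies 19 mm behind it; z points along the fingers, y is the line along which they close (so a half turn about z gives the same grasp; the last joint's range is limited). The gripper opens to 85 mm and grips with 20 to 120 N. Pads are 22 mm wide; open, the fingers measure 114 mm over their backs; the gripper's body (76 mm by 85 mm) begins 54 mm behind the grasp point. The pads swing forward as they close: fully open they stand 13 mm farther back than shut.
Start: joints at [59.318, 34.337, -0.143, 91.639, 0.103, 54.024, -4.572], TCP at [0.321, -0.65, 0.231] pointing down, gripper open.
Joint ranges: [-147.43, 147.43], [-19.82, 112.94], [-74.19, 73.91], [6.32, 146.72], [-59.91, 239.91], [6.04, 106.73], [-150.56, 150.56]. Speed limits (degrees/s): [127.2, 127.2, 172.46, 172.46, 180, 180, 180].

INTERFACE

Orientations are given as [roll, pitch, yaw] about the fixed x, y, z axes, in that order (R = Rz(yaw) Ry(pitch) Rx(roll)).
In Python, from plant import r gives the robot as it stands. Calls block until the motion is done:
- r.reach(position, orientation): joint-space move of the TCP to a pose.
- r.move_l(position, attitude=None, vel=0.15, force_limit=None): straight line of the TCP; attitude=None keeps the orientation; vel is the mean speed in m/s. With force_limit (N) it stops when the force on the tool has changed by that much, and returns True; else False.
- r.move_joints(angles): joint-space move.
- r.move_gripper(opening, grip_force=None): finger opening in m; grip_force is the grip in N (None keeps the last); returns when the fingers have stopped.
- r.sleep(seconds).
- r.ik(position, orientation): joint angles nearest the present ones, or None.
- r.read_state(): the state.
- r.read_camera(name): name is "side" or "top"; returns (picture, depth): 420x560x3 uint8, blue, green, red; 420x560 float32, m along the optical axis (not along the pixel's ray), 0 where there is no reading.
- r.camera_params(name): a dict with "mtx" (3x3 intrinsics, pixels), "rvec" (rotation vector, rad) and "tvec" (3), from world to camera coordinates, as OpenCV has them. Camera axes: x right, y down, z forward; pixel columns grow to the right and rows downward; lengths in m; the calibration is good to about 2 mm. A picture is of the moment at which its call begins. camera_params takes no time and is no camera call.
A pose or a line that the arm cannot do raises r.Unreachable and nothing moves.
- r.job_done(): hands the job in; it is judged then, once.
Trained networks look in the newest picture that a camera, given by its name, has taken for a name from the list of things; names that differ only in an ending like _2 or _b are one class to them, and where a whole thing is asked for, a point or a joint stands for the part that bears it (a point fixed in the world has none). Each returns a list of dicts, best first, with "confidence" (0 to 1); they miss things now and then, are a little off and sometimes report something else, mostly with a low value. They report only what shows in the picture. A call takes as long as a camera call.
- r.recognise(label, camera): "point" ([x, y, z] in m, in the coordinates of the camera as it stood for that picture, good to about 4 mm: the middle of the surface that is visible of it).
- r.regions_of(label, camera): "pixels" (420x560 bool, what is visible of it).
- r.mark_of(label, camera): "point" ([x, y, z] in m, in the coordinates of the camera as it stood for that picture, good to about 4 mm: a listed point, or the origin of a listed thing).
The state is a dict: "time_s": time; "q": joint angles; "dq": joint speeds; "joint_efforts": joint torques, N m; "ee_pos": TCP position; "orientation": TCP orientation; "contact_force": force on the tool from outside, world axes, zero at the start; "torque": the same for the moment, N m; "width": finger opening in m; "gripper_force": force on a finger pad.
Only numpy, scipy, OpenCV 4.12 (cv2) and the standard library are available. Lean on these libraries where they do the work, as an engineer would, in place of code of your own. Each camera call takes 0.05 s, during which the arm holds its last target. There are 200 camera calls.

TASK

Put the vial roller into third gear: its red-knobbed gear lever stands somewhere in the left-hand track of the H-shaped gate; push it level with the crossing, across to the right-hand track, then forward (away from the robot's side of the mixer) fully home into the slot with three green dots. Only push the knob with the fingertips or the outside of the fingers, never taking the knob or lever between them, and leave the vials, bottles and other things on the bench undisturbed. Finish with the lever left there at rest and the hand clear of everything.

Things in the scene. Friction and masses are not known exactly. Their poses are not given: they have to be found in the camera images.
- mixer: Vial roller, fixed: white drive box 160 mm (x) x 180 mm (y) x 98 mm high with the gear gate on top; on its left (+y) the roller bed, 90 to 360 mm from the origin, reaching 106 mm above the bench with its vials. Origin: on the bench, under the gate's centre. x: forward, away from the robot, along the long tracks; y: left; z: up. Yaw at most 0.45 either way.
- gate (a point): Centre of the H gate, in the top face of the 100 x 100 mm aluminium gate plate, 108 mm above the bench; axes as mixer. Two tracks run along x at y = +14 mm (left) and -14 mm (right), joined halfway by a crossing along y. Slots are 16 mm wide, corners at the crossing rounded. Dots number the ends: 1 far left, 2 near left, 3 far right (green), 4 near right.
- slot3 (a point): Where the lever's rod passes the plate's top when fully home in the third slot (far end of the right track, three green dots just beyond it): 19 mm forward and 14 mm right of gate.
- pivot (a point): The lever's pivot inside the drive box, straight under gate, 39 mm above the bench; axes as mixer.
- knob (a point): Centre of the red ball knob (34 mm diameter) on the lever's 10 mm steel rod, 150 mm from pivot, 178 to 189 mm above the bench; z points up the rod. In the mixer's axes it lies from the pivot at x = 150 sin(gear_fore), y = -150 sin(gear_across) cos(gear_fore), z = 150 cos(gear_across) cos(gear_fore) mm. To be pushed only.
- gear_fore (a joint): Lever tilt forward and back, rad: 0 in the crossing, +0.28 at the far end of a track (slots 1, 3), -0.28 at the near end (2, 4); hard stops there. Within about 0.05 of 0 the lever crosses freely; up to about 0.13 a firm side push slides it in round the corner. Friction: about 1.5 N at the knob moves it, and it stays where it is left.
- gear_across (a joint): Lever tilt sideways, rad: about -0.21 in the left track, +0.21 in the right track, 0 midway; hard stops at -0.255 and +0.255. Away from the crossing the plate's tongues keep it beyond about 0.17 either way. Same friction as gear_fore.
- vial_a: Clear plugged vial, 28 mm diameter, 95 mm long, blue-green at one end, lying along the mixer's y in the trough of the two rollers, nearer to the drive box; a bystander. Origin: its centre.
- vial_b: A second such vial lying on the rollers, farther from the drive box; a bystander. Origin: its centre.
- vial_c: Plugged vial, 31 mm diameter, 97 mm high, standing loose on the bench; a bystander. Origin: centre of its underside.
- vial_d: Another plugged vial, 31 mm diameter, 97 mm high, standing loose on the bench; a bystander. Origin: centre of its underside.
- bottle_a: Glass bottle with a yellow foam stopper, 62 mm diameter, 132 mm high, standing loose on the bench; a bystander. Origin: centre of its underside.
- bottle_b: Empty open glass bottle, 62 mm diameter, 112 mm high, standing loose on the bench; a bystander. Origin: centre of its underside.
- stopper: Yellow foam stopper, 44 mm diameter, 34 mm high, standing loose on the bench; a bystander. Origin: centre of its underside.
- key_fob: Black key fob, 38 x 75 x 14 mm, with a key ring, lying loose on the bench; a bystander. Origin: centre of its underside.

How it is judged (in metres and radians):
On the way:
1. the lever has crossed into the right-hand track at the crossing (value of joint gear_across above 0.15 rad and value of joint gear_fore between -0.15 and 0.15 rad).
At the end, for the whole second after the job is handed in: The lever is at rest in the third slot, far right: gear_across above 0.15 rad and gear_fore above 0.23 rad (stop at 0.28), and every vial, bottle, stopper and key fob is within 20 mm of where it began (value of joint gear_across above 0.15 rad and value of joint gear_fore above 0.23 rad and velocity of joint gear_fore between -0.05 and 0.05 rad/s and velocity of joint gear_across between -0.05 and 0.05 rad/s and distance of each of vial_a, vial_b, vial_c, vial_d, bottle_a, bottle_b, stopper, key_fob from where it was at the start of the episode below 0.02 m); the robot touches nothing.
It fails at once if the knob or the lever's rod was taken between the fingers (x of the grasp point in the frame of knob between -0.01 and 0.01 m and y of the grasp point in the frame of knob between -0.01 and 0.01 m and z of the grasp point in the frame of knob between -0.09 and 0.024 m).
It fails at once if a bystander was shifted, lifted or carried (moved more than 20 mm) (distance of any of vial_a, vial_b, vial_c, vial_d, bottle_a, bottle_b, stopper, key_fob from where it was at the start of the episode above 0.02 m).
It fails at once if a standing vial or bottle was tipped (angle between any of vial_c, vial_d, bottle_a, bottle_b, stopper's own z axis and vertical above 0.3 rad).
It also fails if it takes over 58 s, if anything falls off the work surface, if the arm or the gripper's body presses on something with over 40 N, if the wrist force passes 120 N, or if a joint passes its speed limit or range.

## Working session

There is one attempt and no reset: what is moved stays moved. The work goes in short steps, each a Python script; the robot and the scene stay as the last script left them, time stands still between calls to the robot, and variables do not carry over. Pictures are saved under pics/ and viewed, at most 10 in all, crops included, and the job is handed in when it is done.

```bash
mkdir -p pics
cat > h.py <<'E'
from plant import r
import numpy as np, cv2
def w(cam,p):
    c=r.camera_params(cam); R=cv2.Rodrigues(np.array(c["rvec"],float))[0]
    return R.T@(np.array(p,float)-np.array(c["tvec"],float).ravel())
def px(cam,P):
    c=r.camera_params(cam)
    return cv2.projectPoints(np.array([P],float),np.array(c["rvec"],float),np.array(c["tvec"],float),np.array(c["mtx"],float),None)[0].ravel()
E
python3 - <<'E'
from h import *
for cam in("side","top"):
    im,d=r.read_camera(cam); cv2.imwrite(f"pics/{cam}0.png",im)
    c=r.camera_params(cam);print(cam,"campos",w(cam,[0,0,0]).round(3))
    for l in("mixer","gate","slot3","pivot","knob","vial_a","vial_c","bottle_a","bottle_b","stopper","key_fob"):
        for o in r.mark_of(l,cam)[:3]:
            P=w(cam,o["point"]);print(l,round(o["confidence"],2),P.round(3),px(cam,P).round())
print(r.read_state()["time_s"])
E
```

```text
side campos [0.302 0.756 0.661]
mixer 0.59 [ 0.605  0.046 -0.003] [254. 278.]
mixer 0.17 [0.669 0.197 0.09 ] [194. 283.]
gate 0.85 [0.606 0.044 0.108] [252. 239.]
slot3 0.94 [0.619 0.027 0.107] [250. 234.]
knob 0.77 [0.635 0.058 0.184] [236. 211.]
vial_a 0.88 [0.673 0.195 0.091] [193. 281.]
vial_a 0.7 [ 0.782 -0.188  0.   ] [227. 213.]
vial_a 0.67 [0.717 0.292 0.094] [145. 308.]
vial_c 0.88 [0.673 0.195 0.091] [193. 281.]
vial_c 0.7 [ 0.782 -0.188  0.   ] [227. 213.]
vial_c 0.67 [0.717 0.292 0.094] [145. 308.]
bottle_a 0.9 [ 0.482 -0.419 -0.   ] [346. 194.]
bottle_a 0.63 [ 0.661 -0.423 -0.001] [292. 184.]
bottle_b 0.9 [ 0.482 -0.419 -0.   ] [346. 194.]
bottle_b 0.63 [ 0.661 -0.423 -0.001] [292. 184.]
stopper 0.53 [ 0.363 -0.383 -0.004] [382. 207.]
key_fob 0.76 [ 0.356 -0.287 -0.002] [380. 224.]
top campos [ 0.413 -0.038  1.063]
mixer 0.61 [ 0.599  0.045 -0.003] [245. 192.]
mixer 0.24 [ 0.368 -0.384 -0.   ] [401. 276.]
gate 0.75 [0.604 0.043 0.109] [242. 183.]
gate 0.54 [0.637 0.064 0.185] [231. 163.]
gate 0.3 [ 0.48  -0.421  0.001] [412. 234.]
slot3 0.84 [0.614 0.022 0.108] [251. 179.]
pivot 0.55 [0.667 0.196 0.095] [183. 160.]
knob 0.48 [0.639 0.06  0.184] [233. 162.]
vial_a 0.72 [ 0.78  -0.19   0.002] [327. 130.]
vial_a 0.71 [ 0.753 -0.292  0.001] [363. 140.]
vial_a 0.62 [0.668 0.196 0.095] [183. 159.]
vial_c 0.72 [ 0.78  -0.19   0.002] [327. 130.]
vial_c 0.71 [ 0.753 -0.292  0.001] [363. 140.]
vial_c 0.62 [0.668 0.196 0.095] [183. 159.]
bottle_a 0.91 [ 0.653 -0.423 -0.002] [409. 174.]
bottle_a 0.82 [ 0.482 -0.418  0.003] [411. 234.]
bottle_a 0.36 [ 0.602  0.044 -0.002] [245. 192.]
bottle_b 0.91 [ 0.653 -0.423 -0.002] [409. 174.]
bottle_b 0.82 [ 0.482 -0.418  0.003] [411. 234.]
bottle_b 0.36 [ 0.602  0.044 -0.002] [245. 192.]
stopper 0.61 [ 0.368 -0.384  0.001] [401. 275.]
key_fob 0.65 [ 0.356 -0.288  0.001] [366. 280.]
1.2
```

Run:
```python
from h import *
im,d=r.read_camera("top"); c=r.camera_params("top")
K=np.array(c["mtx"]);v,u=np.indices(d.shape)
P=np.stack([(u-K[0,2])/K[0,0]*d,(v-K[1,2])/K[1,1]*d,d],-1)
R=cv2.Rodrigues(np.array(c["rvec"],float))[0];W=(P-np.array(c["tvec"]).ravel())@R
near=(np.hypot(W[...,0]-.605,W[...,1]-.044)<.15)&(d>0)
for lo,hi in((.088,.103),(.104,.112),(.088,.112)):
    m=near&(W[...,2]>lo)&(W[...,2]<hi); q=W[m][:,:2].astype(np.float32)
    if lo>.1 or 1: print(lo,hi,len(q),cv2.minAreaRect(q*1000))
# knob by red colour: sphere fit
from scipy.optimize import least_squares
for cam in("top","side"):
    im,d=r.read_camera(cam); c=r.camera_params(cam);K=np.array(c["mtx"])
    P=np.stack([(u-K[0,2])/K[0,0]*d,(v-K[1,2])/K[1,1]*d,d],-1)
    R=cv2.Rodrigues(np.array(c["rvec"],float))[0];W=(P-np.array(c["tvec"]).ravel())@R
    b,g,rr=[im[...,i].astype(int) for i in range(3)]
    m=(rr>1.8*g)&(rr>1.8*b)&(rr>60)&(W[...,2]>.16)&(W[...,2]<.22)&(d>0)
    q=W[m];s=least_squares(lambda x:np.linalg.norm(q-x,axis=1)-.017,q.mean(0)-[0,0,.01],loss="soft_l1",f_scale=.002)
    print(cam,m.sum(),s.x.round(4),np.abs(s.fun).mean())
    x,y=px(cam,[.605,.044,.11]).astype(int)
    o=cv2.resize(im[max(y-110,0):y+100,max(x-140,0):x+140],None,fx=2,fy=2) 
    cv2.imwrite(f"pics/{cam}c.png",o)
```

```text
0.088 0.103 3046 ((614.9244384765625, 72.6585693359375), (238.2384033203125, 160.2530059814453), 66.34130859375)
0.104 0.112 1174 ((623.1041259765625, 91.15972900390625), (198.59426879882812, 100.60952758789062), 66.40463256835938)
0.088 0.112 4278 ((615.0050048828125, 72.84249877929688), (238.63998413085938, 160.2530059814453), 66.34130859375)
top 151 [0.6354 0.0635 0.184 ] 0.0008073557395971577
side 196 [0.6367 0.0619 0.1849] 0.0008426129262834701
```

View pics/top0.png

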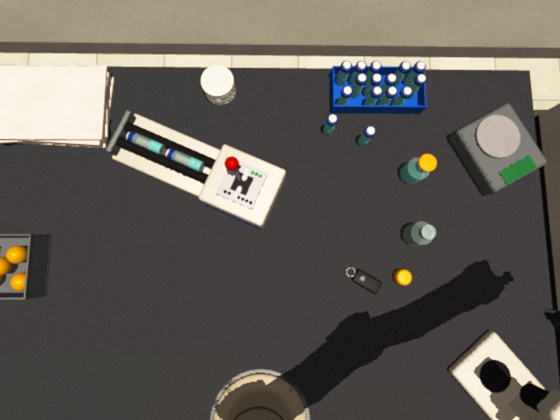

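View pics/topc.png

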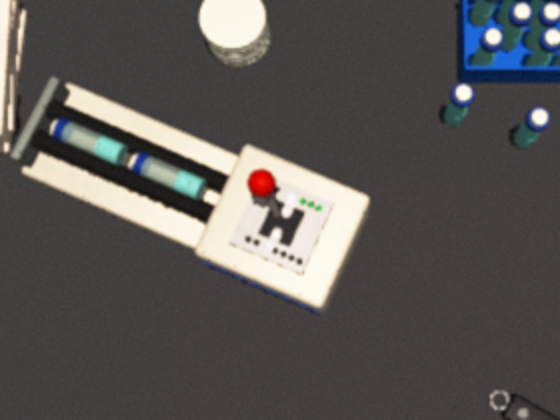

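```bash
cat >> h.py <<'E'
YAW=-0.413; C,S=np.cos(YAW),np.sin(YAW); G=np.array([.604,.044])
ORI=[180,0,np.degrees(YAW)]
def M(x,y,z): # mixer mm -> world m
    return [G[0]+(C*x-S*y)/1000,G[1]+(S*x+C*y)/1000,z]
def mix(P):
    a,b=(np.array(P)[:2]-G)*1000; return np.array([C*a+S*b,-S*a+C*b])
def knob():
    from scipy.optimize import least_squares
    for cam in("top","side"):
        im,d=r.read_camera(cam); c=r.camera_params(cam);K=np.array(c["mtx"]);v,u=np.indices(d.shape)
        P=np.stack([(u-K[0,2])/K[0,0]*d,(v-K[1,2])/K[1,1]*d,d],-1)
        R=cv2.Rodrigues(np.array(c["rvec"],float))[0];W=(P-np.array(c["tvec"]).ravel())@R
        b,g,rr=[im[...,i].astype(int) for i in range(3)]
        m=(rr>1.8*g)&(rr>1.8*b)&(rr>60)&(W[...,2]>.16)&(W[...,2]<.22)&(d>0)&(np.hypot(W[...,0]-G[0],W[...,1]-G[1])<.1)
        if m.sum()<15: print(cam,"hidden",m.sum()); continue
        q=W[m];s=least_squares(lambda x:np.linalg.norm(q-x,axis=1)-.017,q.mean(0)-[0,0,.01],loss="soft_l1",f_scale=.002)
        k=mix(s.x);f=np.arcsin(k[0]/150);print(cam,m.sum(),"knob mm",k.round(1),s.x[2].round(3),"fore %.3f across %.3f"%(f,np.arcsin(-k[1]/150/np.cos(f))))
def st(t=""):
    s=r.read_state();print(t,"t",round(s["time_s"],2),"tcp mix",mix(s["ee_pos"]).round(1),round(s["ee_pos"][2],3),"F",np.round(s["contact_force"],1),"ori",np.round(s["orientation"],1),"w",s["width"])
E
python3 - <<'E'
from h import *
knob();st()
p=r.read_state()["ee_pos"]
r.move_gripper(0.0)
r.move_l([p[0],p[1],.36],vel=.25)
r.reach(M(72,30,.30),ORI);st()
r.move_l(M(72,30,.170),vel=.15);st("down")
print(r.move_l(M(33,30,.170),vel=.05,force_limit=25));st("pull");knob()
im,_=r.read_camera("side");x,y=px("side",[.605,.044,.15]).astype(int)
cv2.imwrite("pics/s1.png",cv2.resize(im[y-105:y+105,x-140:x+140],None,fx=2,fy=2))
E
```

```text
top 155 knob mm [20.6 30.5] 0.184 fore 0.138 across -0.207
side 196 knob mm [23.  29.7] 0.185 fore 0.154 across -0.202
 t 1.45 tcp mix [  19.4 -749.2] 0.231 F [ 1.1  0.1 -0.3] ori [-180.     0.    26.3] w 0.08551349320509224
 t 5.64 tcp mix [72.6 29. ] 0.3 F [-0.2 -0.3  0.4] ori [180.   -0.  -23.7] w -0.00023668994569661097
down t 6.66 tcp mix [72.5 30.3] 0.171 F [-0.1 -0.1  0.8] ori [-1.80e+02 -1.00e-01 -2.37e+01] w 0.0002711814743217626
False
pull t 7.59 tcp mix [32.9 29.9] 0.17 F [ 0.3 -0.4 -0.3] ori [180.    0.  -23.7] w 0.0001982581676846278
top hidden 0
side 204 knob mm [ 5.1 29.8] 0.186 fore 0.034 across -0.200
```

View pics/s1.png

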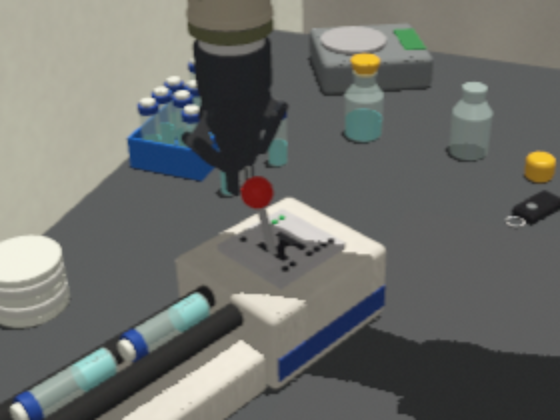

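Run:
```python
from h import *
r.move_l(M(27.5,30,.170),vel=.04,force_limit=25)
r.move_l(M(60,30,.170),vel=.15); knob()
r.move_l(M(60,30,.27),vel=.2)
q=np.array(r.read_state()["q"]);best=None
for a in(90,-90):
    o=[180,0,ORI[2]+a];j=r.ik(M(0,85,.27),o)
    if j is not None and (best is None or np.abs(j-q).max()<best[0]): best=(np.abs(j-q).max(),a,o)
print(best)
r.reach(M(0,85,.27),best[2])
r.move_l(M(0,85,.172),vel=.15);st("down")
print(r.move_l(M(0,-3,.172),vel=.06,force_limit=25));st("pushed");knob()
```

```text
top hidden 0
side 197 knob mm [-0.5 29.8] 0.187 fore -0.003 across -0.200
(np.float64(69.73574672301945), 90, [180, 0, np.float64(66.336843061097)])
down t 11.06 tcp mix [ 0.3 85.5] 0.173 F [-0.2  0.1 -0.1] ori [180.   -0.   66.3] w -0.0002281669204936305
False
pushed t 12.68 tcp mix [-0.1 -2.8] 0.172 F [ 1.  -0.3  1. ] ori [-180.     0.    66.4] w 1.3064190114137643e-05
top hidden 0
side 113 knob mm [ -0.  -30.6] 0.186 fore -0.000 across 0.206
```

Run:
```python
from h import *
r.move_l(M(0,30,.172),vel=.15)
r.move_l(M(0,30,.27),vel=.2);knob()
r.reach(M(-55,-31,.27),ORI)
r.move_l(M(-55,-31,.170),vel=.15);st("down")
print(r.move_l(M(15,-31,.170),vel=.05,force_limit=15));st("pushed")
r.move_l(M(-40,-31,.170),vel=.15)
r.move_l(M(-60,-31,.30),vel=.2);knob()
im,_=r.read_camera("side");x,y=px("side",[.605,.044,.15]).astype(int)
cv2.imwrite("pics/s2.png",cv2.resize(im[y-105:y+105,x-140:x+140],None,fx=2,fy=2))
```

```text
top hidden 0
side 183 knob mm [ -0.7 -31.9] 0.186 fore -0.004 across 0.214
down t 15.9 tcp mix [-54.6 -30.8] 0.17 F [0.6 0.4 0.5] ori [-180.    -0.   -23.7] w -0.0001229882579553968
False
pushed t 17.45 tcp mix [ 15.2 -30.8] 0.17 F [-1.6 -0.3 -1.5] ori [-180.    -0.   -23.7] w 0.00010608518794865303
top 115 knob mm [ 40.  -32.9] 0.179 fore 0.270 across 0.230
side 177 knob mm [ 42.3 -34. ] 0.179 fore 0.286 across 0.238
```

View pics/s2.png

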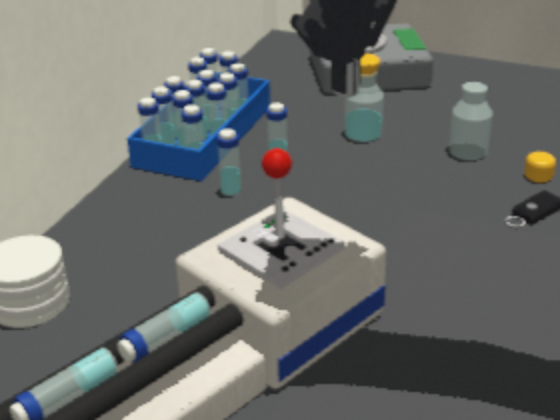

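The picture shows the knob at crop (277,163) and the rod in the far-right slot. Both cameras put gear_fore at about 0.28. The hand is clear, and the vials and bottles stand where they were.

Run:
```python
from h import *
r.sleep(0.5);st();print(r.job_done())
```

```text
t 19.43 tcp mix [-60. -31.] 0.3 F [ 0.  -0.7  0.9] ori [180.    0.  -23.7] w 5.9864441649436825e-05
the job is handed in; nothing more can be done
None
```

The lever is in third gear, fully home (gear_fore about 0.28, gear_across about 0.23 by camera), with the hand clear and the other things undisturbed; I handed the job in at about 19.4 s, and no verdict came back.

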